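Walk the cast stop block round to the fence

ROBOT

A 7-joint arm with a two-finger parallel gripper is mounted at the origin on the work surface. World frame = base frame: x ahead of the robot, y to its left, z up, the work surface at z = 0. Lengths are in m, angles in rad, forces in N, time in s.
With the tool pointing down it reaches from about 0.425 to 0.925 m from the base axis. Payload 6.8 kg.
Tool frame: the origin (TCP) lies on the front face of the gripper's body, between the roots of the fingers; the fingertips stand 73 mm ahead of it and the grasp point (between the pads) lies 54 mm ahead of it; z points along the fingers, y is the line along which they close (so a half turn about z gives the same grasp; the last joint's range is limited). The gripper opens to 85 mm and grips with 20 to 120 N. Pads are 22 mm wide; open, the fingers measure 114 mm over their backs; the gripper's body (76 mm by 85 mm) begins 54 mm behind the grasp point. The pads swing forward as they close: fully open they stand 13 mm farther back than shut.
Start: joints at [-0.108, 0.477, 0.022, 1.555, -0.011, 1.109, -0.083], TCP at [0.675, 0, 0.304] pointing down, gripper open.
Joint ranges: [-2.96, 2.96], [-0.34, 2.1], [-1.41, 1.46], [0.24, 2.44], [-1.37, 4.51], [0.17, 1.92], [-2.96, 2.96]. Speed limits (rad/s): [2.39, 2.39, 3.14, 3.14, 3.14, 3.14, 3.14].

INTERFACE

Orientations are given as a unit quaternion [w, x, y, z].
In Python, from station import bot, optics gives the robot as it stands.
- The arm moves only by the tool drive_tool, never from a script. Its argument "deltas" is a list of rows, each an object with "gripper": the closure in counts, from 0 (fully open) to 255 (shut); "offset": the shift along the tool's x, y, z in units of 1000 mm (1.0 is 1000 mm), a list of three; "angular": the turn, a rotation vector about the tool's x, y, z in units of 45 degrees (1.0 is 45 degrees), a list of three. In form: [{"gripper": gripper, "offset": [dx, dy, dz], "angular": [rx, ry, rz]}, ...]. A call has 1 to 5 rows; each row is the pose to reach, as a shift and turn from the pose commanded when the call began, along the tool's axes at that moment; what a row does not reach only later rows make up. A row lasts 1/10 s, in which the tool goes at most 50 mm and 8.59 degrees, less where a joint would pass 70% of its speed; a pose out of reach is approached as far as the arm can. A call with a number of a shift or a turn outside -1 to 1 is refused whole. A call with a gripper value outside its range is refused whole. The fingers move at their own pace and stop on an object; "grip_force" is the grip in N (left out, the last holds). Time passes only in rows, so rows that repeat a pose let the fingers close. It gives the time, the measured TCP pose, the force, the opening and the grip force at its end, in the units of the state.
- bot.get_obs(): the state, without advancing time (a new reading comes with each control period).
- optics.read_camera(name): name is "scene" or "side" or "wrist"; returns the picture (400x640x3 uint8, blue, green, red); there is no depth.
- optics.camera_model(name): a dict with "fx", "fy", "cx", "cy" (pixels), "cam_to_world" (4x4, takes a point from camera to world coordinates). Camera axes: x right, y up, looking along -z (the intrinsics and any distortion apply to the point x, -y, -z); pixel columns grow to the right and rows downward; lengths in m; the calibration is good to about 2 mm. The wrist camera is an equidistant fisheye: a pixel r from the principal point sees the ray r / f radians off the axis. A picture is of the moment at which its call begins: read the wrist's pose just before it. camera_model takes no time and is no camera call; for the wrist camera it gives the pose at the moment of the call.
- bot.hand_in(): hands the job in; it is judged then, once.
The state is a dict: "t": time; "q": joint angles; "joint_vel": joint speeds; "joint_torque": joint torques, N m; "eef_pos": TCP position; "tool_rot": TCP orientation; "contact_force": force on the tool from outside, world axes, zero at the start; "torque": the same for the moment, N m; "gripper_width": opening from 0.0 (shut) to 1.0 (fully open); "grasp_force": force on a finger pad.
Only numpy, scipy, OpenCV 4.12 (cv2) and the standard library are available. Lean on these libraries where they do the work, as an engineer would, in place of code of your own. Each camera call takes 0.05 s, during which the arm holds its last target. There are 200 camera calls.

TASK

Walk the heavy cast block round and up to the wooden fence by pushing its two blue corner horns by turns with the fingertips, left horn first, then right, then left again and so on, until its brass face sits flat against the fence. Never push on the amber glass between the horns, and bring the block nearly square before it meets the fence, so that no corner digs into the wood. Slide it only, never lift or tip it, leave everything else where it is, and draw the fingers clear at the end.

Things in the scene. Friction and masses are not known exactly. Their poses are not given: they have to be found in the camera images.
- fence: Pale wooden batten fixed to the bench, 420 mm long (its y axis), 45 mm wide, 30 mm high. Origin: middle of the near face (the face towards the robot and the block), at bench height. Its x axis points level into the wood, away from the robot, so the near face is the plane x = 0 of this frame. It does not move.
- block: Heavy dark cast block, sliding on the bench: body 80 (x) x 120 (y) x 42 mm. Origin: centre of that body's underside. x points out of its brass face, which lies at x = +44 mm; y to its left end (looking from horns to brass face), z up. It starts 40 to 65 mm clear of the fence, turned 30 to 60 degrees anticlockwise (from above) from facing it, so that the left horn is further from the fence.
- horn_left: Blue painted horn at the near left corner of the block, part of the casting: 30 mm wide (block y), sticks out 16 mm from the block's near side, 38 mm high (2 to 40 mm above the bench). Origin: middle of its root, at block (-40, +45, 21) mm; axes as the block's. Its flat pushing face is at x = -16 mm in this frame.
- horn_right: The same blue horn at the near right corner of the block; origin at block (-40, -45, 21) mm. The block, 0.7 to 1 kg, takes about 3 to 12 N to slide and stays where it is left; pushed squarely on one horn it turns, that end going forward, and its centre advances about 40 mm per radian of turn.
- glass: Amber glass plate let into the near side of the block between the horns, 56 mm wide, 32 mm high, 4 mm thick, 12 mm further back than the horns' pushing faces. Origin: middle of its root, at block (-40, 0, 21) mm. Not to be pushed.
- face_left (a point): Left end of the brass face, at block (44, 56, 21) mm.
- face_right (a point): Right end of the brass face, at block (44, -56, 21) mm.
- foil_roll: Copper foil roll, disc 54 mm across, 20 mm high, loose; leave it alone. Origin: centre of its underside.
- came_stub: Short lead came offcut, 75 x 14 x 14 mm, loose; leave it alone. Origin: centre of its underside.
- jar: Clear jar with white cap, 72 mm across, 85 mm high, loose; leave it alone. Origin: centre of its underside.
- hammer: Hammer, 260 mm long, on its side, loose; leave it alone. Origin: on the underside of its handle-and-head outline.
- amber_piece: Flat piece of amber glass, about 110 x 60 x 5 mm, loose; leave it alone. Origin: centre of its underside.
- green_piece: Flat piece of green glass, 90 x 60 x 5 mm, loose; leave it alone. Origin: centre of its underside.
- flux_tin: Red round tin with bare metal lid, 68 mm across, 36 mm high, loose; leave it alone. Origin: centre of its underside.
There are look-alikes about, which are no part of the job. Several things look just like the block: the one meant starts farthest from the robot's base.

How it is judged:
On the way, in this order (a step that is already met when the one before it is completed fails the run):
1. the left horn is pushed with the fingers (contact force between the fingers and horn_left above 0.5 N), for 0.02 s.
2. then the right horn is pushed (contact force between the fingers and horn_right above 0.5 N), for 0.02 s.
3. then the left horn is pushed again (contact force between the fingers and horn_left above 0.5 N), for 0.02 s.
At the end, for the whole second after the job is handed in: Both ends of the brass face lie within 4 mm of the fence's near face and within its length, square to it within 0.05 rad, with the block flat on the bench and at rest (x of face_left in the frame of fence between -0.004 and 0.004 m and x of face_right in the frame of fence between -0.004 and 0.004 m and y of face_left in the frame of fence below 0.205 m and y of face_right in the frame of fence above -0.205 m and height (world z) of block below 0.004 m and angle between block's own z axis and vertical below 0.05 rad and linear speed of block below 0.01 m/s and angle between the x axis of block and the x axis of fence, either way round below 0.05 rad); the robot touches nothing.
It fails at once if the block touches the fence while more than 0.2 rad out of square (contact force between block and fence above 0.5 N and angle between the x axis of block and the x axis of fence, either way round above 0.2 rad).
It fails at once if the amber glass between the horns is pushed (over 1 N) (contact force between the arm and glass above 1 N).
It fails at once if the block is lifted more than 8 mm or tipped more than 0.15 rad (height (world z) of block above 0.008 m or angle between block's own z axis and vertical above 0.15 rad).
It fails at once if something else on the bench is shifted more than 15 mm (distance of any of foil_roll, came_stub, jar, hammer, amber_piece, green_piece, flux_tin from where it was at the start of the episode above 0.015 m).
It also fails if it takes over 72 s, if anything falls off the work surface, if the arm or the gripper's body presses on something with over 40 N, if the wrist force passes 120 N, or if a joint passes its speed limit or range.

## Working session

There is one attempt and no reset: what is moved stays moved. The work goes in short steps, Python scripts to look and compute and a tool call to move; the robot and the scene stay as the last step left them, time stands still between calls to the robot, and variables do not carry over. Pictures are saved under pics/ and viewed, at most 10 in all, crops included, and the job is handed in when it is done.

Besides the shell and the picture viewer there is one more tool, called after ">>>" as a command line: name --argument value ..., lists and objects as JSON in quotes. drive_tool: Moves the arm, as the interface text tells. Its arguments: {"type":"object","properties":{"deltas":{"type":"array"},"grip_force":{"type":"number"}},"required":["deltas"]}

```bash
mkdir -p pics; ls
python3 - <<'E'
from station import bot, optics
import cv2,numpy as np
np.set_printoptions(precision=4,suppress=True)
print(bot.get_obs())
for n in("scene","side"):
    cv2.imwrite(f"pics/{n}0.png",optics.read_camera(n)); print(n,optics.camera_model(n))
E
```

```text
pics
{'t': 0.0, 'q': array([-0.1081,  0.4778,  0.0224,  1.5564, -0.0115,  1.1093, -0.0831]), 'joint_vel': array([ 0.0008, -0.0003,  0.0014,  0.    ,  0.0002,  0.0017,  0.0006]), 'joint_torque': array([ -0.0005, -59.6444,   1.6077, -28.1195,   0.0124,   0.0094,
         0.    ]), 'eef_pos': array([ 0.6746, -0.    ,  0.303 ]), 'tool_rot': array([-0.0006,  0.7071,  0.7071, -0.0007]), 'contact_force': array([ 0.1464, -0.7573, -0.2764]), 'torque': array([ 0.021 ,  0.0388, -0.0205]), 'grasp_force': 0.0, 'gripper_width': 1.0001616935963802}
scene {'fx': 412.9920320735697, 'fy': 412.9920320735697, 'cx': 321.2638187207633, 'cy': 198.99458451216495, 'cam_to_world': array([[-0.0229, -0.7897,  0.613 ,  1.1675],
       [ 0.9996, -0.0293, -0.0004, -0.0236],
       [ 0.0182,  0.6128,  0.7901,  0.9314],
       [ 0.    ,  0.    ,  0.    ,  1.    ]])}
side {'fx': 468.23115496337897, 'fy': 468.23115496337897, 'cx': 316.55553306292273, 'cy': 198.5139849199259, 'cam_to_world': array([[ 0.8069, -0.3807,  0.4517,  1.1714],
       [ 0.5904,  0.5419, -0.5981, -0.9511],
       [-0.0171,  0.7493,  0.662 ,  1.0653],
       [ 0.    ,  0.    ,  0.    ,  1.    ]])}
```

View pics/scene0.png

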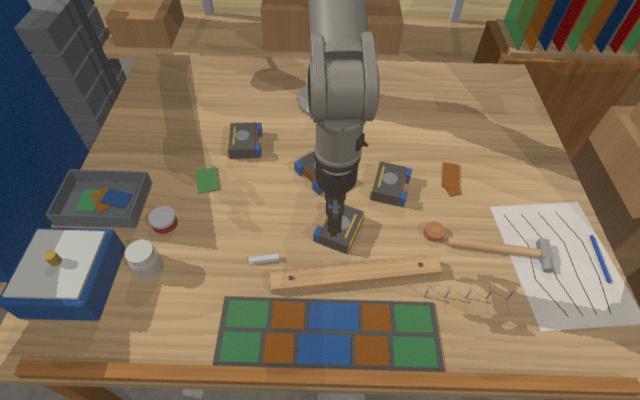

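View pics/side0.png

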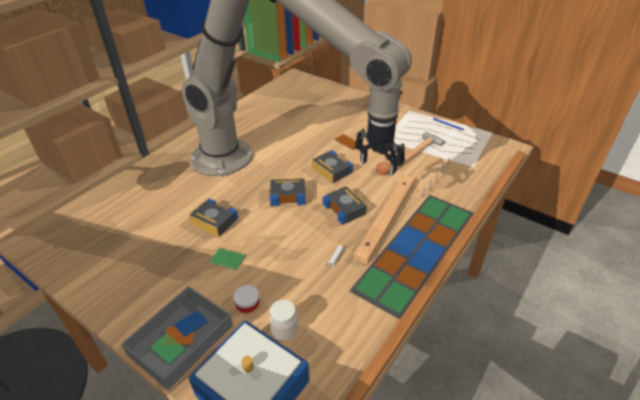

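The lookalike blocks in scene0 are at (245,140), (310,170), (391,184) and (339,228). In side0 they are at (213,216), (332,165), (288,190) and (345,204). The target is the one farthest from the base and next to the fence: scene (339,228), side (345,204). The fence runs from about (270,280) to (440,265) in scene0. Next is a close crop of both views.

```bash
cat > h.py <<'E'
from station import bot, optics
import cv2,numpy as np
np.set_printoptions(precision=4,suppress=True)
def cast(n,px,z,M=None):
    M=M or optics.camera_model(n); px=np.atleast_2d(px).astype(float); T=M["cam_to_world"]
    d=np.c_[(px[:,0]-M["cx"])/M["fx"],-(px[:,1]-M["cy"])/M["fy"],-np.ones(len(px))]@T[:3,:3].T
    return (T[:3,3]+d*((z-T[2,3])/d[:,2:]))[:,:2]
def proj(n,P,M=None):
    M=M or optics.camera_model(n); T=M["cam_to_world"]; c=(np.atleast_2d(P)-T[:3,3])@T[:3,:3]
    return np.c_[M["cx"]+M["fx"]*c[:,0]/-c[:,2],M["cy"]-M["fy"]*c[:,1]/-c[:,2]]
E
python3 - <<'E'
from h import *
a=cv2.imread("pics/scene0.png")[190:300,255:455]; b=cv2.imread("pics/side0.png")[160:270,300:460]
a=cv2.resize(a,None,fx=4,fy=4,interpolation=2)[:, :800]; cv2.imwrite("pics/ca.png",a)
cv2.imwrite("pics/cb.png",cv2.resize(b,None,fx=5,fy=5,interpolation=2))
E
```

```text
(no output)
```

View pics/ca.png

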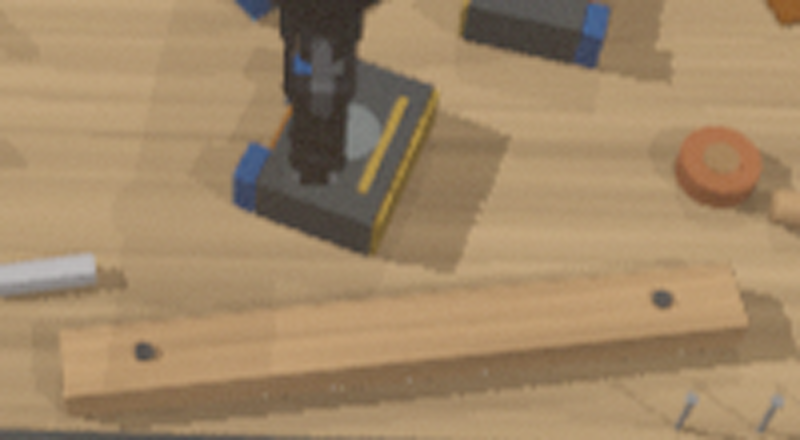

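View pics/cb.png

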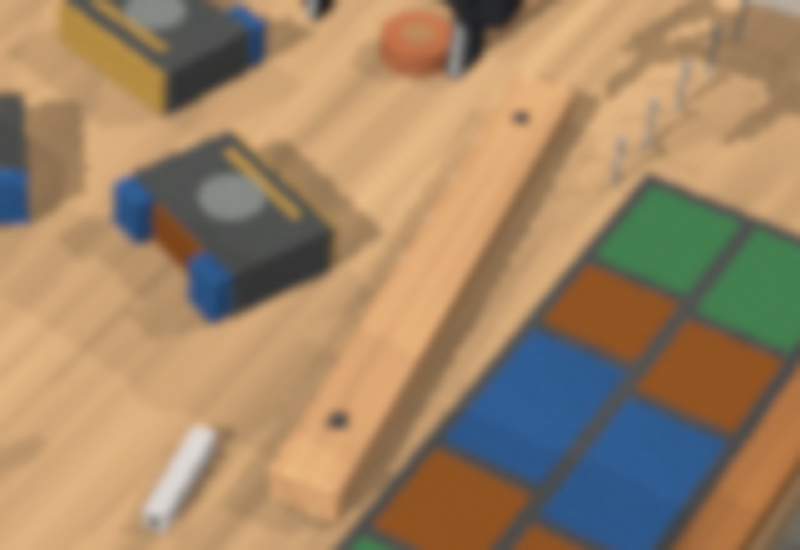

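Run:
```python
from h import *
s=lambda p:(np.array(p)+.5)/4-.5+[255,190]
d=lambda p:(np.array(p)+.5)/5-.5+[300,160]
print("fence scene NL NR FR FL\n",cast("scene",s([[62,330],[730,270],[745,325],[66,398]]),.03))
print("fence side NL NR FR FL\n",cast("side",d([[275,470],[505,90],[575,95],[340,490]]),.03))
B=cast("scene",s([[437,92],[372,240],[257,205]]),.042);print("block scene  faceL faceR hornR corner\n",B)
C=cast("side",d([[232,135],[330,235],[215,268],[137,178]]),.042);print("block side\n",C)
for X in(B,C):
  v=X[0]-X[1];print("yaw",np.degrees(np.arctan2(-v[0],v[1])),np.linalg.norm(v),np.linalg.norm(X[1]-X[2]))
for n,px in dict(came=s([[95,265],[0,280]]),foil=s([[718,165]]),tin=[[162,218]],jar=[[143,260]]).items(): print(n,cast("scene",px,.02))
```

```text
fence scene NL NR FR FL
 [[ 0.6968 -0.1418]
 [ 0.6416  0.2712]
 [ 0.6799  0.2747]
 [ 0.7412 -0.1351]]
fence side NL NR FR FL
 [[ 0.7012 -0.1489]
 [ 0.6406  0.2427]
 [ 0.6831  0.2656]
 [ 0.7405 -0.1401]]
block scene  faceL faceR hornR corner
 [[ 0.5191  0.0914]
 [ 0.6346  0.0462]
 [ 0.6115 -0.0261]]
block side
 [[ 0.5189  0.0801]
 [ 0.6262  0.0327]
 [ 0.5828 -0.0359]
 [ 0.4918  0.0068]]
yaw 68.63120315375733 0.12401365788322993 0.07590504931882677
yaw 66.10813376665253 0.11725321655927162 0.08111772384800105
came [[ 0.6455 -0.1269]
 [ 0.6582 -0.1852]]
foil [[0.5562 0.2784]]
tin [[ 0.5404 -0.4473]]
jar [[ 0.6684 -0.4613]]
```

The crops confirm the target. It has a brass stripe and face toward the fence, blue horns on the robot side, and an amber plate between them. In the scene crop, face_left is at about (437,92), face_right at (372,240), and the right-horn corner at (257,205). Relative turn is about 59°. I'll move the hand behind the left horn with the fingers shut, then take a wrist picture.

>>> drive_tool --deltas '[{"gripper":255,"offset":[-0.05,-0.18,0.04],"angular":[0,0,0.5]},{"gripper":255,"offset":[-0.05,-0.18,0.04],"angular":[0,0,0.5]},{"gripper":255,"offset":[-0.05,-0.18,0.04],"angular":[0,0,0.5]},{"gripper":255,"offset":[-0.05,-0.18,0.04],"angular":[0,0,0.5]},{"gripper":255,"offset":[-0.05,-0.18,0.04],"angular":[0,0,0.5]}]'

```text
t: 0.6
eef_pos: [0.4884, -0.0521, 0.2617]
tool_rot: [-0.002, 0.832, 0.554, -0.004]
contact_force: [0.3, 0.6, -0.3]
gripper_width: 0.143
grasp_force: 0.0
```

Run:
```python
from h import *
o=bot.get_obs();print(o["t"],o["eef_pos"],o["tool_rot"])
M=optics.camera_model("wrist");print(M)
w=optics.read_camera("wrist");cv2.imwrite("pics/w1.png",w);np.save("w1.npy",M,allow_pickle=True)
s=optics.read_camera("scene");d=optics.read_camera("side");cv2.imwrite("pics/s1.png",s);cv2.imwrite("pics/d1.png",d)
a=cv2.resize(s[130:290,240:440],None,fx=2.6,fy=2.6,interpolation=2);
c=np.vstack([np.hstack([cv2.resize(s[190:290,260:400],(400,286),interpolation=2),cv2.resize(d[165:265,305:445],(400,286),interpolation=2)]),cv2.resize(w,(800,500))[:300]])
cv2.imwrite("pics/w1b.png",cv2.resize(w,(800,500)))
```

```text
0.6 [ 0.4884 -0.0521  0.2617] [-0.002   0.8324  0.5542 -0.0036]
{'fx': 309.70691628693146, 'fy': 309.70691628693146, 'cx': 320.98053000345516, 'cy': 199.41138394536353, 'cam_to_world': array([[ 0.9227,  0.3642,  0.1265,  0.5184],
       [-0.3854,  0.8778,  0.2844,  0.022 ],
       [-0.0075, -0.3111,  0.9503,  0.3318],
       [ 0.    ,  0.    ,  0.    ,  1.    ]])}
```

View pics/w1b.png

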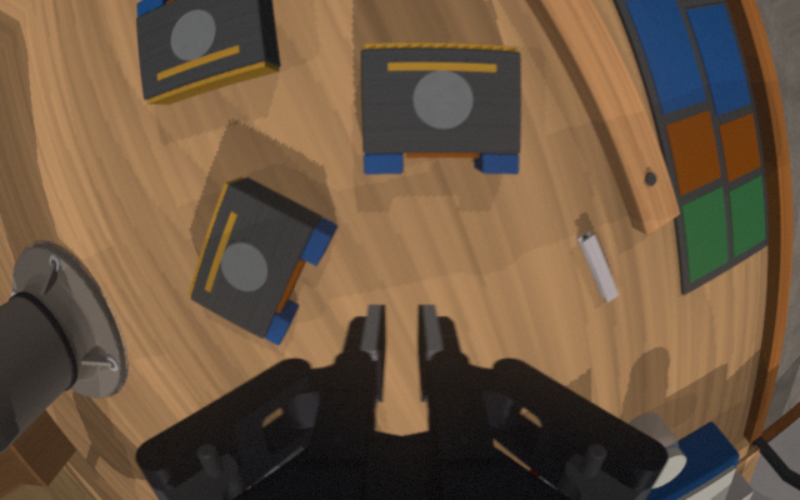

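The wrist view shows the target almost square to the tool. Its top corners are at (361,49), (520,52), (521,153) and (362,153), and the horns at (383,163) and (500,163). The near fence edge runs (525,0)–(640,230). A lookalike sits at left (265,260), so the fingers must stay clear of it.

```bash
cat >> h.py <<'E'
def wcast(M,px,z):
    px=np.atleast_2d(px).astype(float); T=M["cam_to_world"]
    u=(px-[M["cx"],M["cy"]])/M["fx"]; r=np.linalg.norm(u,axis=1,keepdims=True); k=np.sin(r)/np.maximum(r,1e-9)
    d=np.c_[u[:,:1]*k,-u[:,1:]*k,-np.cos(r)]@T[:3,:3].T
    return (T[:3,3]+d*((z-T[2,3])/d[:,2:]))[:,:2]
def Rz(a): return np.array([[np.cos(a),-np.sin(a)],[np.sin(a),np.cos(a)]])
def tool():
    o=bot.get_obs(); w,x,y,z=o["tool_rot"]; X=np.array([1-2*(y*y+z*z),2*(x*y+w*z)]) # tool x in world
    return o,np.arctan2(X[1],X[0])
E
python3 - <<'E'
from h import *
M=np.load("w1.npy",allow_pickle=True).item()
f=lambda p:(np.array(p)+.5)/1.25-.5
C=wcast(M,f([[361,49],[520,52],[521,153],[362,153]]),.042);print(C)
for i in range(4): v=C[(i+1)%4]-C[i];print(np.linalg.norm(v),np.degrees(np.arctan2(v[1],v[0])))
print("ctr",C.mean(0),"disc",wcast(M,f([443,100]),.042))
F=wcast(M,f([[525,0],[585,97],[640,230],[675,215]]),.03);print("fence",F)
v=F[0]-F[2];print(np.degrees(np.arctan2(-v[0],v[1])))
print("other block",wcast(M,f([[232,178],[335,225],[278,343],[193,296],[318,243],[283,322]]),.042))
print(tool())
for n in("scene","side"): print(n,proj(n,[[*C.mean(0),.042],[*F[0],.03],[*F[2],.03]]))
E
```

```text
[[ 0.5121  0.0893]
 [ 0.6223  0.0451]
 [ 0.5942 -0.0282]
 [ 0.4819  0.0163]]
0.11875850854669318 -21.86423861640052
0.07857374956671286 -111.00303267167308
0.12079675653079622 158.36030903254277
0.07904292539041471 67.51502040645829
ctr [0.5526 0.0306] disc [[0.5526 0.03  ]]
fence [[ 0.649   0.0861]
 [ 0.6676 -0.0048]
 [ 0.6886 -0.1352]
 [ 0.7328 -0.1365]]
10.152074473008383
other block [[ 0.3774  0.0431]
 [ 0.4397 -0.0264]
 [ 0.3414 -0.1045]
 [ 0.2846 -0.0328]
 [ 0.4205 -0.0343]
 [ 0.3574 -0.0869]]
({'t': 0.75, 'q': array([-0.1121,  0.2316,  0.1007,  2.0186, -0.0299,  0.8914, -0.3877]), 'joint_vel': array([-0.0075,  0.0156, -0.0077, -0.0333, -0.0002,  0.0001, -0.0013]), 'joint_torque': array([  0.5274, -40.3377,   1.6753, -23.1515,   0.0499,   0.1205,
         0.0036]), 'eef_pos': array([ 0.4958, -0.0497,  0.2643]), 'tool_rot': array([0.0003, 0.8314, 0.5557, 0.0007]), 'contact_force': array([-0.2086,  0.0751,  0.3277]), 'torque': array([-0.0602, -0.034 , -0.0298]), 'grasp_force': 0.0, 'gripper_width': 0.0019366176286921438}, np.float64(1.1784319463458741))
scene [[341.1563 222.3296]
 [363.3681 257.5585]
 [273.1692 269.1721]]
side [[346.2258 198.2793]
 [379.8904 203.0219]
 [353.5181 248.9411]]
```

The block centre is about (0.553, 0.030) with x at 68°, and the fence normal is about 9°. Next I descend behind the left horn.

>>> drive_tool --deltas '[{"gripper":255,"offset":[0.016,-0.024,0.04],"angular":[0,0,0]},{"gripper":255,"offset":[0.016,-0.024,0.09],"angular":[0,0,0]},{"gripper":255,"offset":[0.016,-0.024,0.14],"angular":[0,0,0]},{"gripper":255,"offset":[0.016,-0.024,0.18],"angular":[0,0,0]},{"gripper":255,"offset":[0.016,-0.024,0.18],"angular":[0,0,0]}]'

```text
t: 1.25
eef_pos: [0.4773, -0.0253, 0.0795]
tool_rot: [-0.002, 0.831, 0.556, -0.004]
contact_force: [-0.8, -0.2, 0.6]
gripper_width: 0.0
grasp_force: 0.0
```

```bash
cat >> h.py <<'E'
def wshot(name):
    o=bot.get_obs(); M=optics.camera_model("wrist"); w=optics.read_camera("wrist"); np.save(name+".npy",M,allow_pickle=True)
    cv2.imwrite(f"pics/{name}.png",cv2.resize(w,(800,500))); print(o["t"],o["eef_pos"],np.degrees(tool()[1]),o["contact_force"])
E
python3 -c "
from h import *
wshot('w2')"
```

```text
1.25 [ 0.4773 -0.0253  0.0795] 67.55059647373872 [-0.7952 -0.1547  0.5693]
```

View pics/w2.png

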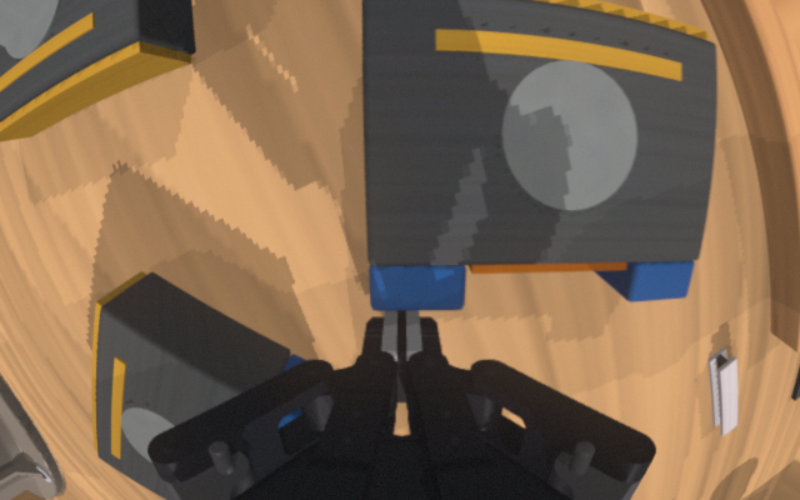

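The wrist view shows the shut fingers at (402,340), just behind the left horn (371–465, 310), slightly to its outer side and aligned. I start the left push along its expected arc.

>>> drive_tool --deltas '[{"gripper":255,"offset":[0.012,0,0],"angular":[0,0,0]},{"gripper":255,"offset":[0.018,-0.0045,0],"angular":[0,0,0.09]},{"gripper":255,"offset":[0.025,-0.0085,0],"angular":[0,0,0.18]},{"gripper":255,"offset":[0.032,-0.012,0],"angular":[0,0,0.27]},{"gripper":255,"offset":[0.037,-0.0145,0],"angular":[0,0,0.333]}]'

```text
t: 1.8
eef_pos: [0.4815, 0.0151, 0.0865]
tool_rot: [0.0, 0.897, 0.442, 0.002]
contact_force: [-0.3, -2.4, -0.8]
gripper_width: -0.002
grasp_force: 1.0
```

```bash
python3 -c "
from h import *
wshot('w3')"
```

```text
1.8 [0.4815 0.0151 0.0865] 52.3625653469174 [-0.2773 -2.3878 -0.8404]
```

View pics/w3.png

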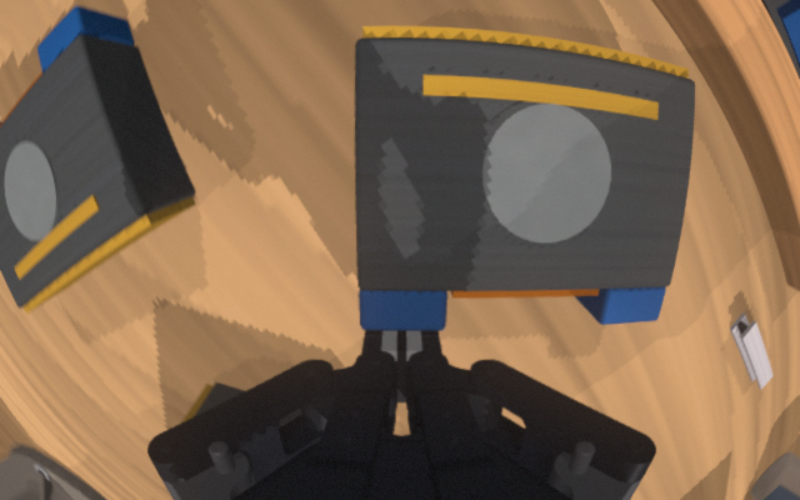

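The wrist view shows the fingers flat and centred on the left horn (360–446, 330), with the block turning with them. The arc model holds, so I continue and add automatic pose measurement.

>>> drive_tool --deltas '[{"gripper":255,"offset":[0.0045,-0.0035,0],"angular":[0,0,0.067]},{"gripper":255,"offset":[0.0095,-0.0065,0],"angular":[0,0,0.133]},{"gripper":255,"offset":[0.0145,-0.0095,0],"angular":[0,0,0.2]},{"gripper":255,"offset":[0.0195,-0.012,0],"angular":[0,0,0.267]},{"gripper":255,"offset":[0.025,-0.0145,0],"angular":[0,0,0.333]}]'

```text
t: 2.35
eef_pos: [0.4841, 0.0422, 0.0862]
tool_rot: [0.0, 0.947, 0.321, 0.001]
contact_force: [-4.0, -5.3, 5.4]
gripper_width: 0.004
grasp_force: 3.0
```

```bash
cat >> h.py <<'E'
def blockpose(img,M):
    "yellow strip and horns on top of the block -> centre, yaw; img native 640x400"
    h=cv2.cvtColor(img,cv2.COLOR_BGR2HSV)
    def blobs(m,a):
        n,l,s,c=cv2.connectedComponentsWithStats(m.astype(np.uint8)); return [(l==i) for i in range(1,n) if s[i,4]>a]
    # discs: grey, mid brightness, round; inside dark body
    g=(h[...,1]<45)&(h[...,2]>85)&(h[...,2]<190)
    y=(h[...,0]>15)&(h[...,0]<32)&(h[...,1]>140)&(h[...,2]>110)
    def pts(b,z): v,u=np.nonzero(b); return wcast(M,np.c_[u,v],z)
    out=[]
    for b in blobs(y,150):
        p=pts(b,.042); c=p.mean(0); w,V=np.linalg.eigh(np.cov(p.T)); L=np.sqrt(12*w[::-1])
        a=V[:,1]; yaw=np.degrees(np.arctan2(a[1],a[0]))-90
        yaw=(yaw+90)%180-90
        out.append((c,L,yaw,b.sum()))
    return out
E
python3 - <<'E'
from h import *
M=np.load("w3.npy",allow_pickle=True).item()
for n in("w1","w3"):
    print(n)
    for o in blockpose(cv2.resize(cv2.imread(f"pics/{n}.png"),(640,400)),np.load(n+".npy",allow_pickle=True).item()): print(o)
M=optics.camera_model("wrist");w=optics.read_camera("wrist");np.save("w4.npy",M,allow_pickle=True);cv2.imwrite("pics/w4.png",w)
print("w4",tool()[0]["eef_pos"],np.degrees(tool()[1]))
for o in blockpose(w,M): print(o)
E
```

```text
w1
(array([0.5658, 0.0706]), array([0.1139, 0.0038]), np.float64(68.28461228206064), np.int64(483))
(array([0.3893, 0.1451]), array([0.0802, 0.0063]), np.float64(75.48958518505438), np.int64(385))
(array([0.3931, 0.1218]), array([0.1125, 0.0116]), np.float64(74.51073056943213), np.int64(917))
(array([0.5615, 0.0543]), array([0.0814, 0.0062]), np.float64(68.30017611740283), np.int64(557))
(array([0.3302, 0.0095]), array([0.1134, 0.0039]), np.float64(-51.0299781486932), np.int64(306))
(array([ 0.3356, -0.0068]), array([0.0808, 0.0062]), np.float64(-51.19010640226605), np.int64(349))
w3
(array([0.5768, 0.0789]), array([0.1086, 0.0039]), np.float64(51.81141697974934), np.int64(2419))
(array([0.5704, 0.063 ]), array([0.0796, 0.0061]), np.float64(51.86297267109168), np.int64(2898))
(array([0.3918, 0.1446]), array([0.0806, 0.0064]), np.float64(75.18729715389716), np.int64(923))
(array([0.4047, 0.1219]), array([0.1114, 0.0061]), np.float64(74.46885696272557), np.int64(1485))
w4 [0.4845 0.0437 0.0862] 37.35303454424342
(array([0.5919, 0.079 ]), array([0.1086, 0.0038]), np.float64(36.639115527291), np.int64(2428))
(array([0.5818, 0.0651]), array([0.0794, 0.0061]), np.float64(36.69143948630716), np.int64(2927))
(array([0.4005, 0.1245]), array([0.1122, 0.0042]), np.float64(75.21151943358885), np.int64(842))
(array([0.392 , 0.1444]), array([0.0803, 0.0061]), np.float64(75.28205892613758), np.int64(758))
```

>>> drive_tool --deltas '[{"gripper":255,"offset":[0.0045,-0.0035,0],"angular":[0,0,0.067]},{"gripper":255,"offset":[0.0095,-0.0065,0],"angular":[0,0,0.133]},{"gripper":255,"offset":[0.0145,-0.0095,0],"angular":[0,0,0.2]},{"gripper":255,"offset":[0.0195,-0.012,0],"angular":[0,0,0.267]},{"gripper":255,"offset":[0.025,-0.0145,0],"angular":[0,0,0.333]}]'

```text
t: 2.9
eef_pos: [0.4944, 0.0693, 0.0858]
tool_rot: [-0.001, 0.981, 0.195, 0.0]
contact_force: [-5.1, -3.0, 4.4]
gripper_width: -0.003
grasp_force: 2.9
```

>>> drive_tool --deltas '[{"gripper":255,"offset":[-0.02,0,0],"angular":[0,0,0]},{"gripper":255,"offset":[-0.03,0.04,-0.03],"angular":[0,0,0]},{"gripper":255,"offset":[-0.03,0.08,-0.06],"angular":[0,0,0]},{"gripper":255,"offset":[-0.03,0.1,-0.1],"angular":[0,0,0]},{"gripper":255,"offset":[-0.03,0.1,-0.1],"angular":[0,0,0]}]'

```text
t: 3.4
eef_pos: [0.5103, -0.038, 0.1911]
tool_rot: [0.001, 0.981, 0.194, 0.007]
contact_force: [0.8, 0.4, -0.4]
gripper_width: 0.002
grasp_force: 0.0
```

```bash
cat >> h.py <<'E'
def look(n):
    M=optics.camera_model("wrist");w=optics.read_camera("wrist");np.save(n+".npy",M,allow_pickle=True);cv2.imwrite(f"pics/{n}.png",cv2.resize(w,(800,500)))
    o,a=tool();print(n,o["t"],o["eef_pos"],"tool",np.degrees(a))
    for c,L,y,k in blockpose(w,M):
        if abs(L[0]-.08)<.004: e=np.array([np.cos(np.radians(y)),np.sin(np.radians(y))]);print("centre",c-.026*e,"yaw",y,L)
E
python3 -c "
from h import *
look('w5')"
```

```text
w5 3.45 [ 0.5086 -0.0358  0.1886] tool 22.482616962030587
centre [0.5717 0.0511] yaw 20.030372138799393 [0.0804 0.0062]
centre [0.3822 0.1199] yaw 75.45963315385325 [0.0808 0.0063]
```

View pics/w5.png

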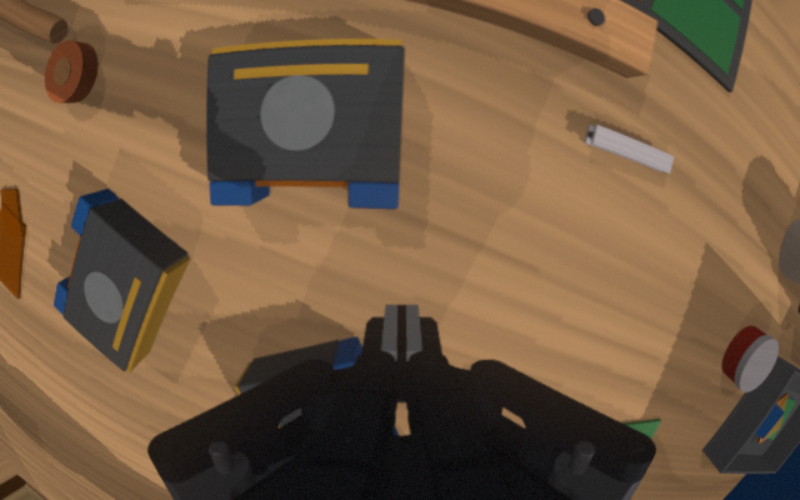

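The wrist view shows the target turned to yaw 20°, its top spanning (208,50)–(403,182). The fence's shaded near face runs from about (430,5) to (640,76). I'll fit the fence edges from column gradients.

Run:
```python
from h import *
g=cv2.GaussianBlur(cv2.cvtColor(cv2.imread("pics/w5.png"),cv2.COLOR_BGR2GRAY),(3,3),0).astype(float); M=np.load("w5.npy",allow_pickle=True).item()
U=[];Lo=[]
for c in range(470,625,5):
    d=np.gradient(g[:,c]); m=int(round((c-400)*76/240)); a=max(2,m-24); s=d[a:m+16]
    i=a+s.argmin(); j=i+d[i:i+22].argmax(); U.append((c,i));Lo.append((c,j))
print(U[::4],Lo[::4])
f=lambda p:(np.array(p)+.5)/1.25-.5
for P,z in((U,.03),(Lo,0)):
    W=wcast(M,f(P),z); l=cv2.fitLine(W.astype(np.float32),cv2.DIST_HUBER,0,.001,.001).ravel()
    v=l[:2]*np.sign(l[1]); n=np.array([v[1],-v[0]]); print("yaw",np.degrees(np.arctan2(n[1],n[0])),"offset",n@l[2:],"resid",np.abs((W-l[2:])@n).mean(), "block centre dist",n@(l[2:]-[.5717,.0511]),"y range",W[:,1].min(),W[:,1].max())
```

```text
[(470, np.int64(2)), (490, np.int64(8)), (510, np.int64(15)), (530, np.int64(22)), (550, np.int64(30)), (570, np.int64(38)), (590, np.int64(46)), (610, np.int64(55))] [(470, np.int64(17)), (490, np.int64(23)), (510, np.int64(30)), (530, np.int64(37)), (550, np.int64(45)), (570, np.int64(53)), (590, np.int64(61)), (610, np.int64(70))]
yaw 8.265572 offset 0.66624516 resid 0.00022071201651395155 block centre dist 0.09313759176418589 y range -0.11899627795069338 -0.014099336490543105
yaw 8.310835 offset 0.66675574 resid 0.000228267585333355 block centre dist 0.09367328071600385 y range -0.13748894786467908 -0.019178566373749144
```

```bash
cat >> h.py <<'E'
FY,FO=8.29,.6665
def plan(c,yaw,side,gap=.008,z=.084,yo=.046):
    "tool-axis shift/turn (from measured pose) to stand `gap` behind a horn, square to it"
    o,a=tool(); p=np.array(c)+Rz(np.radians(yaw))@[-.067-gap,side*yo]
    d=p-o["eef_pos"][:2]; X=np.array([np.cos(a),np.sin(a)]); Y=np.array([X[1],-X[0]])
    n=np.array([np.cos(np.radians(FY)),np.sin(np.radians(FY))])
    print("goto",[round(float(v),4) for v in(d@X,d@Y,o["eef_pos"][2]-z)],"ang",round((np.degrees(a)-yaw)/45,3),"| rel",round(yaw-FY,2),"face gap mm",round(1000*(FO-n@c-.044),1))
E
python3 -c "
from h import *
plan([.5717,.0511],20.03,1);plan([.5717,.0511],20.03,-1)"
```

```text
goto [0.0186, -0.1053, 0.1046] ang 0.055 | rel 11.74 face gap mm 49.4
goto [0.0147, -0.0134, 0.1046] ang 0.055 | rel 11.74 face gap mm 49.4
```

>>> drive_tool --deltas '[{"gripper":255,"offset":[0.0,-0.05,0.0],"angular":[0,0,0.055]},{"gripper":255,"offset":[0.01,-0.09,0.03],"angular":[0,0,0.055]},{"gripper":255,"offset":[0.0185,-0.1055,0.065],"angular":[0,0,0.055]},{"gripper":255,"offset":[0.0185,-0.1055,0.1045],"angular":[0,0,0.055]},{"gripper":255,"offset":[0.0185,-0.1055,0.1045],"angular":[0,0,0.055]}]'

```text
t: 3.95
eef_pos: [0.4788, 0.0716, 0.076]
tool_rot: [-0.0, 0.984, 0.177, -0.004]
contact_force: [-0.6, -0.2, 0.2]
gripper_width: -0.002
grasp_force: 0.0
```

>>> drive_tool --deltas '[{"gripper":255,"offset":[0.008,0,0],"angular":[0,0,0]},{"gripper":255,"offset":[0.0155,-0.0055,0],"angular":[0,0,0.11]},{"gripper":255,"offset":[0.0235,-0.01,0],"angular":[0,0,0.22]},{"gripper":255,"offset":[0.0315,-0.014,0],"angular":[0,0,0.33]},{"gripper":255,"offset":[0.0395,-0.0165,0],"angular":[0,0,0.422]}]'

```text
t: 4.45
eef_pos: [0.5141, 0.0995, 0.0818]
tool_rot: [-0.001, 1.0, 0.008, 0.001]
contact_force: [-2.2, 0.8, -1.7]
gripper_width: 0.001
grasp_force: 1.0
```

>>> drive_tool --deltas '[{"gripper":255,"offset":[0,0,0],"angular":[0,0,0]},{"gripper":255,"offset":[-0.02,0,0],"angular":[0,0,0]},{"gripper":255,"offset":[-0.02,0.03,-0.02],"angular":[0,0,0]},{"gripper":255,"offset":[-0.02,0.05,-0.02],"angular":[0,0,0]},{"gripper":255,"offset":[-0.02,0.05,-0.02],"angular":[0,0,0]}]'

```text
t: 4.95
eef_pos: [0.4953, 0.0451, 0.1018]
tool_rot: [0.0, 1.0, 0.008, 0.002]
contact_force: [-1.1, -1.2, 0.4]
gripper_width: -0.006
grasp_force: 0.0
```

```bash
cat >> h.py <<'E'
def best(n):
    M=optics.camera_model("wrist");w=optics.read_camera("wrist");cv2.imwrite(f"pics/{n}.png",w)
    o=[(c-.026*np.array([np.cos(np.radians(y)),np.sin(np.radians(y))]),y,L) for c,L,y,k in blockpose(w,M) if abs(L[0]-.08)<.005 and c[0]>.52]
    for c,y,L in o:
        print("centre",c,"yaw",y,L,"t",bot.get_obs()["t"]); plan(c,y,1);plan(c,y,-1)
E
python3 -c "
from h import *
best('w6')"
```

```text
centre [0.5825 0.0544] yaw 1.8936162682960855 [0.0802 0.0062] t 5.0
goto [0.0118, -0.0508, 0.0173] ang -0.02 | rel -6.4 face gap mm 38.2
goto [0.0132, 0.0412, 0.0173] ang -0.02 | rel -6.4 face gap mm 38.2
```

>>> drive_tool --deltas '[{"gripper":255,"offset":[0.0,0.041,0.0],"angular":[0,0,-0.02]},{"gripper":255,"offset":[0.0,0.041,0.01],"angular":[0,0,-0.02]},{"gripper":255,"offset":[0.013,0.041,0.017],"angular":[0,0,-0.02]},{"gripper":255,"offset":[0.013,0.041,0.017],"angular":[0,0,-0.02]}]'

```text
t: 5.4
eef_pos: [0.51, 0.0091, 0.0822]
tool_rot: [-0.0, 1.0, 0.018, 0.001]
contact_force: [0.1, 1.1, -0.6]
gripper_width: -0.004
grasp_force: 0.0
```

>>> drive_tool --deltas '[{"gripper":255,"offset":[0.008,0,0],"angular":[0,0,0]},{"gripper":255,"offset":[0.014,0.0045,0],"angular":[0,0,-0.09]},{"gripper":255,"offset":[0.021,0.0085,0],"angular":[0,0,-0.18]},{"gripper":255,"offset":[0.0275,0.012,0],"angular":[0,0,-0.267]},{"gripper":255,"offset":[0.0345,0.015,0],"angular":[0,0,-0.356]}]'

```text
t: 5.9
eef_pos: [0.5416, -0.0057, 0.0822]
tool_rot: [-0.0, 0.987, 0.158, -0.002]
contact_force: [-4.9, -1.6, 4.1]
gripper_width: 0.0
grasp_force: 2.8
```

>>> drive_tool --deltas '[{"gripper":255,"offset":[0,0,0],"angular":[0,0,0]},{"gripper":255,"offset":[-0.02,0,0],"angular":[0,0,0]},{"gripper":255,"offset":[-0.02,-0.03,-0.02],"angular":[0,0,0]},{"gripper":255,"offset":[-0.02,-0.05,-0.02],"angular":[0,0,0]},{"gripper":255,"offset":[-0.02,-0.05,-0.02],"angular":[0,0,0]}]'

```text
t: 6.4
eef_pos: [0.5083, 0.0394, 0.1029]
tool_rot: [-0.001, 0.987, 0.158, 0.001]
contact_force: [0.0, 0.7, 0.2]
gripper_width: -0.002
grasp_force: 0.0
```

```bash
python3 -c "
from h import *
best('w7')"
```

```text
centre [0.5917 0.0561] yaw 18.406330360489306 [0.0798 0.0062] t 6.45
goto [0.0095, -0.0374, 0.0188] ang -0.006 | rel 10.12 face gap mm 28.9
goto [0.0099, 0.0546, 0.0188] ang -0.006 | rel 10.12 face gap mm 28.9
```

>>> drive_tool --deltas '[{"gripper":255,"offset":[0.0,-0.0375,0.0],"angular":[0,0,0]},{"gripper":255,"offset":[0.0,-0.0375,0.01],"angular":[0,0,0]},{"gripper":255,"offset":[0.0095,-0.0375,0.019],"angular":[0,0,0]},{"gripper":255,"offset":[0.0095,-0.0375,0.019],"angular":[0,0,0]}]'

```text
t: 6.85
eef_pos: [0.5072, 0.0734, 0.0824]
tool_rot: [0.0, 0.988, 0.156, 0.0]
contact_force: [-0.4, -0.3, -0.1]
gripper_width: 0.004
grasp_force: 0.0
```

>>> drive_tool --deltas '[{"gripper":255,"offset":[0.008,0,0],"angular":[0,0,0]},{"gripper":255,"offset":[0.0135,-0.004,0],"angular":[0,0,0.078]},{"gripper":255,"offset":[0.019,-0.0075,0],"angular":[0,0,0.156]},{"gripper":255,"offset":[0.025,-0.011,0],"angular":[0,0,0.233]},{"gripper":255,"offset":[0.031,-0.0135,0],"angular":[0,0,0.311]}]'

```text
t: 7.35
eef_pos: [0.5302, 0.0952, 0.0833]
tool_rot: [0.0, 0.999, 0.033, -0.002]
contact_force: [-6.0, -0.0, 4.7]
gripper_width: 0.006
grasp_force: 3.0
```

>>> drive_tool --deltas '[{"gripper":255,"offset":[0,0,0],"angular":[0,0,0]},{"gripper":255,"offset":[-0.02,0,0],"angular":[0,0,0]},{"gripper":255,"offset":[-0.02,0.03,-0.02],"angular":[0,0,0]},{"gripper":255,"offset":[-0.02,0.05,-0.02],"angular":[0,0,0]},{"gripper":255,"offset":[-0.02,0.05,-0.02],"angular":[0,0,0]}]'

```text
t: 7.85
eef_pos: [0.5158, 0.041, 0.1044]
tool_rot: [0.001, 0.999, 0.033, 0.001]
contact_force: [0.6, 0.5, 0.7]
gripper_width: -0.002
grasp_force: 0.0
```

```bash
python3 -c "
from h import *
best('w8')"
```

```text
centre [0.5995 0.0572] yaw 3.920759908646133 [0.0795 0.0063] t 7.9
goto [0.0097, -0.0545, 0.02] ang -0.002 | rel -4.37 face gap mm 21.0
goto [0.0098, 0.0375, 0.02] ang -0.002 | rel -4.37 face gap mm 21.0
```

>>> drive_tool --deltas '[{"gripper":255,"offset":[0.0,0.0375,0.0],"angular":[0,0,0]},{"gripper":255,"offset":[0.0,0.0375,0.01],"angular":[0,0,0]},{"gripper":255,"offset":[0.01,0.0375,0.02],"angular":[0,0,0]},{"gripper":255,"offset":[0.01,0.0375,0.02],"angular":[0,0,0]}]'

```text
t: 8.3
eef_pos: [0.5284, 0.0098, 0.0821]
tool_rot: [-0.0, 0.999, 0.036, -0.0]
contact_force: [-0.3, 0.2, 0.3]
gripper_width: 0.002
grasp_force: 0.0
```

>>> drive_tool --deltas '[{"gripper":255,"offset":[0.008,0,0],"angular":[0,0,0]},{"gripper":255,"offset":[0.012,0.003,0],"angular":[0,0,-0.055]},{"gripper":255,"offset":[0.016,0.0055,0],"angular":[0,0,-0.111]},{"gripper":255,"offset":[0.02,0.008,0],"angular":[0,0,-0.167]},{"gripper":255,"offset":[0.0245,0.0105,0],"angular":[0,0,-0.222]}]'

```text
t: 8.8
eef_pos: [0.5515, 0.0003, 0.0831]
tool_rot: [-0.0, 0.992, 0.123, -0.002]
contact_force: [-5.0, -0.7, 2.3]
gripper_width: -0.005
grasp_force: 2.0
```

>>> drive_tool --deltas '[{"gripper":255,"offset":[0,0,0],"angular":[0,0,0]},{"gripper":255,"offset":[-0.02,0,0],"angular":[0,0,0]},{"gripper":255,"offset":[-0.02,-0.03,-0.02],"angular":[0,0,0]},{"gripper":255,"offset":[-0.02,-0.05,-0.02],"angular":[0,0,0]},{"gripper":255,"offset":[-0.02,-0.05,-0.02],"angular":[0,0,0]}]'

```text
t: 9.3
eef_pos: [0.5213, 0.0475, 0.104]
tool_rot: [-0.001, 0.992, 0.124, 0.001]
contact_force: [-0.5, 1.1, -0.5]
gripper_width: 0.002
grasp_force: 0.0
```

```bash
python3 -c "
from h import *
best('w9')"
```

```text
centre [0.6056 0.058 ] yaw 14.173580693161284 [0.0795 0.0062] t 9.35
goto [0.0097, -0.0375, 0.0198] ang -0.0 | rel 5.88 face gap mm 14.9
goto [0.0097, 0.0545, 0.0198] ang -0.0 | rel 5.88 face gap mm 14.9
```

>>> drive_tool --deltas '[{"gripper":255,"offset":[0.0,-0.0375,0.0],"angular":[0,0,0]},{"gripper":255,"offset":[0.0,-0.0375,0.01],"angular":[0,0,0]},{"gripper":255,"offset":[0.0095,-0.0375,0.02],"angular":[0,0,0]},{"gripper":255,"offset":[0.0095,-0.0375,0.02],"angular":[0,0,0]}]'

```text
t: 9.75
eef_pos: [0.5223, 0.0811, 0.0823]
tool_rot: [0.001, 0.993, 0.121, -0.0]
contact_force: [0.0, -0.2, -0.9]
gripper_width: -0.002
grasp_force: 0.0
```

>>> drive_tool --deltas '[{"gripper":255,"offset":[0.008,0,0],"angular":[0,0,0]},{"gripper":255,"offset":[0.012,-0.003,0],"angular":[0,0,0.055]},{"gripper":255,"offset":[0.016,-0.0055,0],"angular":[0,0,0.111]},{"gripper":255,"offset":[0.02,-0.008,0],"angular":[0,0,0.167]},{"gripper":255,"offset":[0.0235,-0.01,0],"angular":[0,0,0.21]}]'

```text
t: 10.25
eef_pos: [0.5409, 0.096, 0.0834]
tool_rot: [0.0, 0.999, 0.038, -0.001]
contact_force: [-4.4, -1.8, 4.5]
gripper_width: 0.004
grasp_force: 2.6
```

>>> drive_tool --deltas '[{"gripper":255,"offset":[0,0,0],"angular":[0,0,0]},{"gripper":255,"offset":[-0.02,0,0],"angular":[0,0,0]},{"gripper":255,"offset":[-0.02,0.03,-0.02],"angular":[0,0,0]},{"gripper":255,"offset":[-0.02,0.05,-0.02],"angular":[0,0,0]},{"gripper":255,"offset":[-0.02,0.05,-0.02],"angular":[0,0,0]}]'

```text
t: 10.75
eef_pos: [0.5268, 0.0419, 0.1045]
tool_rot: [0.001, 0.999, 0.037, 0.002]
contact_force: [0.4, 0.7, -0.0]
gripper_width: -0.0
grasp_force: 0.0
```

```bash
python3 -c "
from h import *
best('w10')"
```

```text
centre [0.6102 0.0588] yaw 4.576612679959737 [0.0803 0.0062] t 10.8
goto [0.0094, -0.0541, 0.02] ang -0.005 | rel -3.71 face gap mm 10.2
goto [0.0098, 0.0379, 0.02] ang -0.005 | rel -3.71 face gap mm 10.2
```

>>> drive_tool --deltas '[{"gripper":255,"offset":[0.0,0.038,0.0],"angular":[0,0,0]},{"gripper":255,"offset":[0.0,0.038,0.01],"angular":[0,0,0]},{"gripper":255,"offset":[0.01,0.038,0.02],"angular":[0,0,0]},{"gripper":255,"offset":[0.01,0.038,0.02],"angular":[0,0,0]}]'

```text
t: 11.2
eef_pos: [0.5395, 0.0104, 0.0821]
tool_rot: [-0.0, 0.999, 0.041, -0.0]
contact_force: [-1.1, 0.5, 0.3]
gripper_width: -0.002
grasp_force: 0.0
```

>>> drive_tool --deltas '[{"gripper":255,"offset":[0.008,0,0],"angular":[0,0,0]},{"gripper":255,"offset":[0.011,0.002,0],"angular":[0,0,-0.04]},{"gripper":255,"offset":[0.0135,0.004,0],"angular":[0,0,-0.078]},{"gripper":255,"offset":[0.0165,0.0055,0],"angular":[0,0,-0.12]},{"gripper":255,"offset":[0.019,0.0075,0],"angular":[0,0,-0.156]}]'

```text
t: 11.7
eef_pos: [0.5578, 0.0026, 0.0833]
tool_rot: [-0.0, 0.995, 0.102, -0.0]
contact_force: [-1.6, -0.1, -1.2]
gripper_width: -0.003
grasp_force: 0.9
```

>>> drive_tool --deltas '[{"gripper":255,"offset":[0,0,0],"angular":[0,0,0]},{"gripper":255,"offset":[-0.02,0,0],"angular":[0,0,0]},{"gripper":255,"offset":[-0.02,-0.03,-0.02],"angular":[0,0,0]},{"gripper":255,"offset":[-0.02,-0.05,-0.02],"angular":[0,0,0]},{"gripper":255,"offset":[-0.02,-0.05,-0.02],"angular":[0,0,0]}]'

```text
t: 12.2
eef_pos: [0.529, 0.0511, 0.1042]
tool_rot: [-0.001, 0.995, 0.103, 0.001]
contact_force: [0.7, -0.1, 0.4]
gripper_width: 0.003
grasp_force: 0.0
```

```bash
python3 -c "
from h import *
best('w11')"
```

```text
centre [0.6137 0.0585] yaw 11.668359301434819 [0.0797 0.0062] t 12.25
goto [0.0098, -0.038, 0.02] ang 0.001 | rel 3.38 face gap mm 6.7
goto [0.0097, 0.054, 0.02] ang 0.001 | rel 3.38 face gap mm 6.7
```

>>> drive_tool --deltas '[{"gripper":255,"offset":[0.0,-0.038,0.0],"angular":[0,0,0]},{"gripper":255,"offset":[0.0,-0.038,0.01],"angular":[0,0,0]},{"gripper":255,"offset":[0.01,-0.038,0.02],"angular":[0,0,0]},{"gripper":255,"offset":[0.01,-0.038,0.02],"angular":[0,0,0]}]'

```text
t: 12.65
eef_pos: [0.5319, 0.0858, 0.0823]
tool_rot: [0.001, 0.995, 0.1, 0.0]
contact_force: [-0.2, -0.7, 1.5]
gripper_width: 0.0
grasp_force: 0.0
```

>>> drive_tool --deltas '[{"gripper":255,"offset":[0.008,0,0],"angular":[0,0,0]},{"gripper":255,"offset":[0.01,-0.0015,0],"angular":[0,0,0.03]},{"gripper":255,"offset":[0.0125,-0.003,0],"angular":[0,0,0.06]},{"gripper":255,"offset":[0.0145,-0.0045,0],"angular":[0,0,0.09]},{"gripper":255,"offset":[0.0165,-0.006,0],"angular":[0,0,0.12]}]'

```text
t: 13.15
eef_pos: [0.5452, 0.096, 0.0834]
tool_rot: [0.0, 0.999, 0.053, -0.0]
contact_force: [-1.5, -0.8, -0.1]
gripper_width: -0.003
grasp_force: 1.3
```

>>> drive_tool --deltas '[{"gripper":255,"offset":[0,0,0],"angular":[0,0,0]},{"gripper":255,"offset":[-0.02,0,0],"angular":[0,0,0]},{"gripper":255,"offset":[-0.02,0.03,-0.02],"angular":[0,0,0]},{"gripper":255,"offset":[-0.02,0.05,-0.02],"angular":[0,0,0]},{"gripper":255,"offset":[-0.02,0.05,-0.02],"angular":[0,0,0]}]'

```text
t: 13.65
eef_pos: [0.5322, 0.0416, 0.1045]
tool_rot: [0.0, 0.999, 0.052, 0.002]
contact_force: [0.6, 0.5, -0.7]
gripper_width: 0.001
grasp_force: 0.0
```

```bash
python3 -c "
from h import *
best('w12')"
```

```text
centre [0.6156 0.0597] yaw 6.5392065421613665 [0.08   0.0062] t 13.7
goto [0.0096, -0.0526, 0.02] ang -0.011 | rel -1.75 face gap mm 4.7
goto [0.0104, 0.0394, 0.02] ang -0.011 | rel -1.75 face gap mm 4.7
```

>>> drive_tool --deltas '[{"gripper":255,"offset":[0.0,0.0395,0.0],"angular":[0,0,-0.01]},{"gripper":255,"offset":[0.0,0.0395,0.01],"angular":[0,0,-0.01]},{"gripper":255,"offset":[0.0105,0.0395,0.02],"angular":[0,0,-0.01]},{"gripper":255,"offset":[0.0105,0.0395,0.02],"angular":[0,0,-0.01]}]'

```text
t: 14.1
eef_pos: [0.5467, 0.0083, 0.0821]
tool_rot: [-0.0, 0.998, 0.059, -0.0]
contact_force: [-0.3, 1.1, -0.8]
gripper_width: 0.004
grasp_force: 0.0
```

>>> drive_tool --deltas '[{"gripper":255,"offset":[0.008,0,0],"angular":[0,0,0]},{"gripper":255,"offset":[0.0095,0.001,0],"angular":[0,0,-0.022]},{"gripper":255,"offset":[0.011,0.002,0],"angular":[0,0,-0.044]},{"gripper":255,"offset":[0.0125,0.003,0],"angular":[0,0,-0.066]},{"gripper":255,"offset":[0.0145,0.0045,0],"angular":[0,0,-0.089]}]'

```text
t: 14.6
eef_pos: [0.5602, 0.0034, 0.0833]
tool_rot: [-0.0, 0.996, 0.093, -0.0]
contact_force: [-1.0, -0.1, -1.7]
gripper_width: -0.002
grasp_force: 0.9
```

>>> drive_tool --deltas '[{"gripper":255,"offset":[0,0,0],"angular":[0,0,0]},{"gripper":255,"offset":[-0.02,0,0],"angular":[0,0,0]},{"gripper":255,"offset":[-0.02,-0.03,-0.02],"angular":[0,0,0]},{"gripper":255,"offset":[-0.02,-0.05,-0.02],"angular":[0,0,0]},{"gripper":255,"offset":[-0.02,-0.05,-0.02],"angular":[0,0,0]}]'

```text
t: 15.1
eef_pos: [0.5324, 0.0521, 0.1042]
tool_rot: [-0.001, 0.996, 0.095, 0.001]
contact_force: [-0.1, -0.5, -0.9]
gripper_width: 0.001
grasp_force: 0.0
```

```bash
python3 -c "
from h import *
best('w13')"
```

```text
centre [0.6172 0.0597] yaw 10.136957814227983 [0.0795 0.0063] t 15.15
goto [0.0105, -0.0403, 0.0199] ang 0.014 | rel 1.85 face gap mm 3.2
goto [0.0095, 0.0517, 0.0199] ang 0.014 | rel 1.85 face gap mm 3.2
```

>>> drive_tool --deltas '[{"gripper":255,"offset":[0.0,-0.0405,0.0],"angular":[0,0,0.015]},{"gripper":255,"offset":[0.0,-0.0405,0.01],"angular":[0,0,0.015]},{"gripper":255,"offset":[0.0105,-0.0405,0.02],"angular":[0,0,0.015]},{"gripper":255,"offset":[0.0105,-0.0405,0.02],"angular":[0,0,0.015]}]'

```text
t: 15.55
eef_pos: [0.536, 0.0894, 0.0824]
tool_rot: [0.001, 0.996, 0.086, 0.0]
contact_force: [0.7, 0.9, 0.1]
gripper_width: -0.001
grasp_force: 0.0
```

>>> drive_tool --deltas '[{"gripper":255,"offset":[0.008,0,0],"angular":[0,0,0]},{"gripper":255,"offset":[0.0095,-0.001,0],"angular":[0,0,0.022]},{"gripper":255,"offset":[0.011,-0.002,0],"angular":[0,0,0.044]},{"gripper":255,"offset":[0.0125,-0.003,0],"angular":[0,0,0.066]},{"gripper":255,"offset":[0.0145,-0.0045,0],"angular":[0,0,0.089]}]'

```text
t: 16.05
eef_pos: [0.5476, 0.0971, 0.0834]
tool_rot: [0.0, 0.999, 0.051, -0.001]
contact_force: [-2.3, -2.2, 1.0]
gripper_width: 0.003
grasp_force: 1.2
```

>>> drive_tool --deltas '[{"gripper":255,"offset":[0,0,0],"angular":[0,0,0]},{"gripper":255,"offset":[-0.02,0,0],"angular":[0,0,0]},{"gripper":255,"offset":[-0.02,0.03,-0.02],"angular":[0,0,0]},{"gripper":255,"offset":[-0.02,0.05,-0.02],"angular":[0,0,0]},{"gripper":255,"offset":[-0.02,0.05,-0.02],"angular":[0,0,0]}]'

```text
t: 16.55
eef_pos: [0.5347, 0.0431, 0.1045]
tool_rot: [0.0, 0.999, 0.05, 0.002]
contact_force: [1.0, 0.4, -1.0]
gripper_width: -0.001
grasp_force: 0.0
```

```bash
python3 -c "
from h import *
best('w14')"
```

```text
centre [0.6182 0.0602] yaw 7.204684481552448 [0.0797 0.0062] t 16.6
goto [0.0089, -0.0508, 0.02] ang -0.031 | rel -1.09 face gap mm 2.1
goto [0.0111, 0.0412, 0.02] ang -0.031 | rel -1.09 face gap mm 2.1
```

>>> drive_tool --deltas '[{"gripper":255,"offset":[0.0,0.041,0.0],"angular":[0,0,-0.03]},{"gripper":255,"offset":[0.0,0.041,0.01],"angular":[0,0,-0.03]},{"gripper":255,"offset":[0.011,0.041,0.02],"angular":[0,0,-0.03]},{"gripper":255,"offset":[0.011,0.041,0.02],"angular":[0,0,-0.03]}]'

```text
t: 17.0
eef_pos: [0.5498, 0.0082, 0.0821]
tool_rot: [-0.0, 0.998, 0.065, -0.0]
contact_force: [0.2, 0.2, -0.8]
gripper_width: 0.001
grasp_force: 0.0
```

>>> drive_tool --deltas '[{"gripper":255,"offset":[0.008,0,0],"angular":[0,0,0]},{"gripper":255,"offset":[0.0095,0.001,0],"angular":[0,0,-0.015]},{"gripper":255,"offset":[0.011,0.0015,0],"angular":[0,0,-0.03]},{"gripper":255,"offset":[0.012,0.002,0],"angular":[0,0,-0.045]},{"gripper":255,"offset":[0.013,0.0025,0],"angular":[0,0,-0.055]}]'

```text
t: 17.5
eef_pos: [0.5612, 0.0054, 0.0833]
tool_rot: [-0.0, 0.996, 0.086, -0.001]
contact_force: [-4.7, 1.7, -0.5]
gripper_width: -0.004
grasp_force: 2.7
```

>>> drive_tool --deltas '[{"gripper":255,"offset":[0,0,0],"angular":[0,0,0]},{"gripper":255,"offset":[-0.02,0,0],"angular":[0,0,0]},{"gripper":255,"offset":[-0.02,-0.03,-0.02],"angular":[0,0,0]},{"gripper":255,"offset":[-0.02,-0.05,-0.02],"angular":[0,0,0]},{"gripper":255,"offset":[-0.02,-0.05,-0.02],"angular":[0,0,0]}]'

```text
t: 18.0
eef_pos: [0.5344, 0.0543, 0.1042]
tool_rot: [-0.001, 0.996, 0.087, 0.001]
contact_force: [0.9, -0.2, -0.2]
gripper_width: -0.003
grasp_force: 0.0
```

```bash
python3 -c "
from h import *
best('w15')"
```

```text
centre [0.6188 0.0603] yaw 8.83773824650683 [0.0796 0.0062] t 18.05
goto [0.0104, -0.0406, 0.02] ang 0.024 | rel 0.55 face gap mm 1.5
goto [0.0086, 0.0514, 0.02] ang 0.024 | rel 0.55 face gap mm 1.5
```

>>> drive_tool --deltas '[{"gripper":255,"offset":[0.0,-0.0405,0.0],"angular":[0,0,0.024]},{"gripper":255,"offset":[0.0,-0.0405,0.01],"angular":[0,0,0.024]},{"gripper":255,"offset":[0.0105,-0.0405,0.02],"angular":[0,0,0.024]},{"gripper":255,"offset":[0.0105,-0.0405,0.02],"angular":[0,0,0.024]}]'

```text
t: 18.45
eef_pos: [0.5385, 0.0915, 0.0824]
tool_rot: [0.001, 0.997, 0.075, 0.0]
contact_force: [0.3, -0.8, -0.3]
gripper_width: -0.001
grasp_force: 0.0
```

>>> drive_tool --deltas '[{"gripper":255,"offset":[0.008,0,0],"angular":[0,0,0]},{"gripper":255,"offset":[0.0095,-0.0005,0],"angular":[0,0,0.01]},{"gripper":255,"offset":[0.0105,-0.001,0],"angular":[0,0,0.02]},{"gripper":255,"offset":[0.0115,-0.0015,0],"angular":[0,0,0.03]},{"gripper":255,"offset":[0.0125,-0.002,0],"angular":[0,0,0.03]}]'

```text
t: 18.95
eef_pos: [0.5482, 0.0958, 0.0833]
tool_rot: [0.0, 0.998, 0.063, -0.001]
contact_force: [-5.4, -4.8, 2.1]
gripper_width: -0.001
grasp_force: 2.7
```

>>> drive_tool --deltas '[{"gripper":255,"offset":[0,0,0],"angular":[0,0,0]},{"gripper":255,"offset":[0,0,0],"angular":[0,0,0]}]'

```text
t: 19.15
eef_pos: [0.5481, 0.0959, 0.0832]
tool_rot: [0.0, 0.998, 0.064, -0.001]
contact_force: [-2.9, -4.1, 1.1]
gripper_width: -0.002
grasp_force: 2.1
```

```bash
python3 -c "
from h import *
best('w16')"
```

```text
centre [0.6185 0.0635] yaw 8.088740772765519 [0.0792 0.0061] t 19.2
goto [-0.01, -0.0039, -0.0007] ang -0.017 | rel -0.2 face gap mm 1.3
goto [-0.0087, 0.0881, -0.0007] ang -0.017 | rel -0.2 face gap mm 1.3
```

>>> drive_tool --deltas '[{"gripper":255,"offset":[0.001,0,0],"angular":[0,0,0]},{"gripper":255,"offset":[0.002,0,0],"angular":[0,0,0]},{"gripper":255,"offset":[0.003,0,0],"angular":[0,0,0]},{"gripper":255,"offset":[0.003,0,0],"angular":[0,0,0]}]'

```text
t: 19.6
eef_pos: [0.5485, 0.0961, 0.0829]
tool_rot: [0.0, 0.998, 0.064, -0.004]
contact_force: [-11.5, -3.5, 9.5]
gripper_width: -0.001
grasp_force: 6.1
```

>>> drive_tool --deltas '[{"gripper":255,"offset":[-0.02,0,0],"angular":[0,0,0]},{"gripper":255,"offset":[-0.02,0.03,-0.02],"angular":[0,0,0]},{"gripper":255,"offset":[-0.02,0.05,-0.02],"angular":[0,0,0]},{"gripper":255,"offset":[-0.02,0.05,-0.02],"angular":[0,0,0]}]'

```text
t: 20.0
eef_pos: [0.5399, 0.0421, 0.1045]
tool_rot: [0.0, 0.998, 0.062, 0.002]
contact_force: [-0.8, -0.3, 0.2]
gripper_width: 0.001
grasp_force: 0.0
```

```bash
python3 -c "
from h import *
best('w17')"
```

```text
centre [0.6191 0.06  ] yaw 8.120611074119878 [0.0799 0.0062] t 20.05
goto [0.0052, -0.0506, 0.02] ang -0.021 | rel -0.17 face gap mm 1.2
goto [0.0067, 0.0414, 0.02] ang -0.021 | rel -0.17 face gap mm 1.2
```

The left end no longer moves under 11 N, so it is against the wood. One firm right push closes the right end.

>>> drive_tool --deltas '[{"gripper":255,"offset":[-0.004,0.0415,0.0],"angular":[0,0,-0.02]},{"gripper":255,"offset":[-0.004,0.0415,0.01],"angular":[0,0,-0.02]},{"gripper":255,"offset":[0.0065,0.0415,0.02],"angular":[0,0,-0.02]},{"gripper":255,"offset":[0.0065,0.0415,0.02],"angular":[0,0,-0.02]}]'

```text
t: 20.45
eef_pos: [0.5515, 0.0068, 0.0821]
tool_rot: [-0.0, 0.997, 0.073, -0.0]
contact_force: [-0.5, 0.4, 0.2]
gripper_width: 0.002
grasp_force: 0.0
```

>>> drive_tool --deltas '[{"gripper":255,"offset":[0.007,0,0],"angular":[0,0,0]},{"gripper":255,"offset":[0.009,0,0],"angular":[0,0,0]},{"gripper":255,"offset":[0.01,0,0],"angular":[0,0,0]},{"gripper":255,"offset":[0.011,0,0],"angular":[0,0,0]},{"gripper":255,"offset":[0.012,0,0],"angular":[0,0,0]}]'

```text
t: 20.95
eef_pos: [0.561, 0.0066, 0.0833]
tool_rot: [-0.0, 0.997, 0.072, -0.001]
contact_force: [-5.5, 0.2, 4.0]
gripper_width: 0.001
grasp_force: 2.7
```

>>> drive_tool --deltas '[{"gripper":255,"offset":[-0.03,0,0],"angular":[0,0,0]},{"gripper":255,"offset":[-0.05,-0.04,-0.04],"angular":[0,0,0]},{"gripper":255,"offset":[-0.05,-0.04,-0.09],"angular":[0,0,0]},{"gripper":255,"offset":[-0.05,-0.04,-0.1],"angular":[0,0,0]},{"gripper":255,"offset":[-0.05,-0.04,-0.1],"angular":[0,0,0]}]'

```text
t: 21.45
eef_pos: [0.5089, 0.0394, 0.1864]
tool_rot: [-0.001, 0.997, 0.072, 0.003]
contact_force: [0.6, -0.8, -1.2]
gripper_width: 0.003
grasp_force: 0.0
```

```bash
python3 -c "
from h import *
best('w18');look('w19')"
```

```text
centre [0.6192 0.0603] yaw 8.370578532033775 [0.0793 0.0063] t 21.5
goto [0.0379, -0.0509, 0.1008] ang -0.003 | rel 0.08 face gap mm 1.1
goto [0.0381, 0.0411, 0.1008] ang -0.003 | rel 0.08 face gap mm 1.1
w19 21.55 [0.5073 0.0388 0.1836] tool 8.240844531647252
centre [0.6192 0.06  ] yaw 8.364011008804354 [0.0807 0.0061]
```

View pics/w19.png

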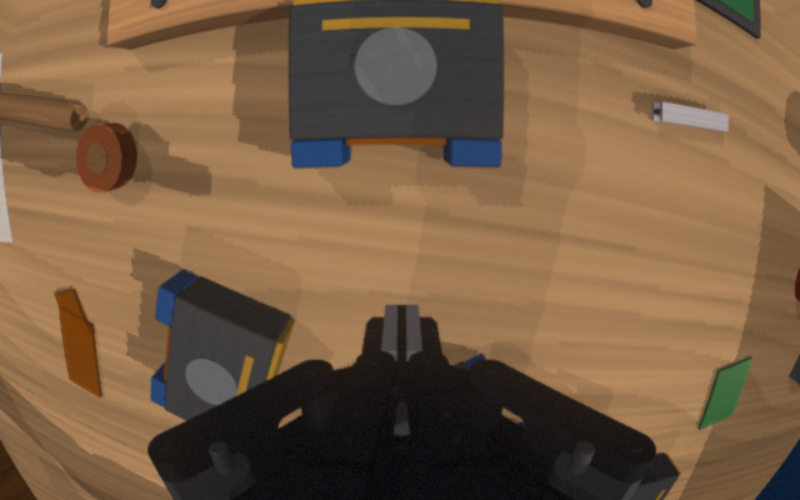

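The wrist view shows the block square with its brass face at the fence edge (290–503, 3). The gap estimate is about 1 mm or less, the angle is 0.1°, and the fingers are clear. I'm handing it in.

```bash
python3 -c "
from station import bot
print(bot.hand_in())"
```

```text
the job is handed in; nothing more can be done
None
```

I walked the block to the fence with alternate left and right horn pushes and handed the job in at about 21.5 s. By my measurements it stood about 0.1° out of square and 1 mm or less from the wood, with the fingers clear; no verdict came back.

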